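Set a cucumber on the slicer and hold its switch on

TASK

Get the slicer ready to cut this cucumber lengthwise: roll it over across the slicer's bed, without lifting or dragging it, until it lies snug and straight along the gauge plate, clear of the blade, and let it lie there. Then turn the spring-return switch dial clockwise past its first two clicks to the third and keep it there: you finish while still holding the dial at the third position against its spring. Do not touch the blade, and leave the bowl, the tumbler and the flask where they stand.

Things in the scene. Friction and masses are not known exactly. Their poses are not given: they have to be found in the camera images.
- slicer: Electric food slicer, white housing, fixed to the table. Origin on the table, below the plane of the gauge plate's face; x runs along the cut from the robot's side to the blade, y from the food bed to the motor, z up; yawed up to 0.3 rad. Base slab x -190 to 170, y -170 to 150 mm, top at z 28. Switch shoulder behind the plate: x -187 to -37, y 17 to 143 mm, flat top at z 100.
- gauge_plate (a point): Foot of the gauge plate, at the bed, middle of its length (slicer x -107.5, y 0, z 38 mm), slicer's axes. Upright steel plate between bed and shoulder; its flat face looks to -y, from slicer x -185 to -30 mm, top at z 100 mm.
- food_bed (a point): Middle of the food bed's top (slicer x -105, y -87, z 38 mm): flat steel carriage, slicer x -189 to -21, y -169 to -5 mm, with a thrust plate at its near end (x -194 to -189, y -161 to -11, up to z 78 mm) and no lip at its outer side. The carriage can slide up to 160 mm to +x, towards the blade, against 6 N of friction; it need not move.
- motor_housing (a point): Middle of the motor housing's top (slicer x 63.5, y 80, z 165 mm): slicer x -39 to 166, y 16 to 144 mm, behind the blade; a low carrying grip on it rises to z 175 mm.
- blade: Round steel slicing blade, 170 mm across, upright just in front of the gauge plate's plane (slicer y -0.5 to -3.5 mm, hub to -10 mm), free to spin on its spindle. Origin at its centre (slicer x 70, y 0, z 113 mm); its edge begins at slicer x -15 mm.
- cucumber: Short dark green cucumber, 130 mm long, 40 mm thick, round ended, 0.1 to 0.2 kg. Origin in its middle, on its axis (20 mm above the bed); x along its length, z up at the start, so y and z turn as it rolls. It starts lying on the bed, its axis 72 to 110 mm out from the gauge plate, up to 0.2 rad askew, its middle at slicer x -110 to -100 mm. It rolls easily when pushed.
- switch_dial (a joint): Switch dial's angle in rad, growing clockwise from above. 0 = off (its spring returns it there when let go); clicks at 0.39, 0.79 and 1.18 (first, second, third); end stop at 1.22. The spring's return torque rises from 0.07 N m at off to 0.14 N m at the third; between clicks it wavers by 0.05 N m either way, so turning takes at most 0.18 N m.
- dial_knob: The black dial, turning about a vertical axis: round skirt 50 mm across, 6 mm high, with a straight grip bar across it, 46 mm long, 13 mm thick, from 6 to 34 mm above the shoulder. Origin on the axis at the shoulder's top (slicer x -130, y 80, z 100 mm); x along the bar, parallel to the slicer's x when off. A white line marks the bar's -x end.
- dial_top (a point): Middle of the top of the dial's grip bar, on the dial's axis, 134 mm above the table.
- salad_bowl: Blue bowl with salad, 190 mm across, 75 mm high, loose; origin under its centre. Bystander.
- tumbler: Drinking glass, 68 mm across, 95 mm high, loose; origin under its centre. Bystander.
- flask: Blue drinking flask with steel cap, 70 mm across, 202 mm high, loose; origin under its centre. Bystander.
There are look-alikes about, which are no part of the job. What is shaped like the cucumber but brown or red is not meant.

How it is judged:
By the outcome, as a careful person would: the job done as asked, in the order asked, and still so for the second after the job is handed in, while the arm keeps its last pose, push and grip.
It also fails if it takes over 43 s, if anything falls off the work surface, if the arm or the gripper's body presses on something with over 40 N, if the wrist force passes 120 N, or if a joint passes its speed limit or range.

ROBOT

A 6-joint arm with a two-finger parallel gripper is mounted at the origin on the work surface. World frame = base frame: x ahead of the robot, y to its left, z up, the work surface at z = 0. Lengths are in mm, angles in degrees, forces in N, time in s.
With the tool pointing down it reaches from about 350 to 850 mm from the base axis. Payload 8.1 kg.
Tool frame: the origin (TCP) lies between the finger pads; the fingertips stand ahead of it and the grasp point (between the pads) lies 2 mm behind it (nose_length is the z of the fingertips in the tool frame, in mm); z points along the fingers, y is the direction in which the jaws open and shut (so a half turn about z gives the same grasp; the last joint's range is limited). The gripper opens to 85 mm and grips with 20 to 120 N. Pads are 22 mm wide; open, the fingers measure 114 mm over their backs; the gripper's body (76 mm by 85 mm) begins 54 mm behind the grasp point. The pads swing forward as they close: fully open they stand 13 mm farther back than shut.
Start: joints at [-80.122, 7.471, 85.268, -0, 87.261, -4.893], TCP at [152.993, -580.171, 248.292] pointing down, gripper open.
Joint ranges: [-169.43, 169.43], [-51.17, 129.36], [1.28, 143.12], [-76.62, 256.62], [0, 156.53], [-152.29, 152.29]. Speed limits (degrees/s): [136.94, 136.94, 159.86, 180, 180, 180].

INTERFACE

Orientations are given as [roll, pitch, yaw] about the fixed x, y, z axes, in that order (R = Rz(yaw) Ry(pitch) Rx(roll)).
In Python, from bench import * gives the robot as it stands.
- The arm moves only by the tool jog_arm, never from a script. Its argument "plan" is a list of rows, each a list of 3 entries, a list of its own where there are three numbers: the turn, a rotation vector about the tool's x, y, z in degrees, then the shift along the tool's x, y, z in m, then the gripper's target within -1 to 1 (fully open at 1, half-way at 0, shut at -1). A call has 1 to 12 rows; each row is the pose to reach, as a shift and turn from the pose commanded when the call began, along the tool's axes at that moment; what a row does not reach only later rows make up. A row lasts 1/8 s, in which the tool goes at most 62.5 mm and 10.7 degrees, less where a joint would pass 70% of its speed; a pose out of reach is approached as far as the arm can. A call with a gripper value outside its range is refused whole. The fingers move at their own pace and stop on an object; "force" is the grip in N (left out, the last holds). Time passes only in rows, so rows that repeat a pose let the fingers close. It gives the time, the measured TCP pose, the force and the opening at its end, in the units of the state.
- sense(): the state, without advancing time (a new reading comes with each control period).
- snapshot(name): name is "scene" or "top"; returns (picture, depth): 420x560x3 uint8, blue, green, red; 420x560 float32, mm along the optical axis (not along the pixel's ray), 0 where there is no reading.
- camera_info(name): a dict with "fov_y" (degrees; the focal length in pixels is half the picture's height over the tangent of half this angle, whatever the lens; pixels are square), "cx", "cy" (the principal point, pixels), "dist_coeffs" ([k1, k2, p1, p2, k3] as OpenCV has them; the pictures are not rectified), "origin" and "orientation" of the camera in the world. Camera axes: x right, y down, z forward; pixel columns grow to the right and rows downward; lengths in mm; the calibration is good to about 2 mm. A picture is of the moment at which its call begins. camera_info takes no time and is no camera call.
- hand_in(): hands the job in, once; it reports no verdict.
The state is a dict: "time": time; "joint_pos": joint angles; "qd": joint speeds; "joint_efforts": joint torques, N m; "tool_pos": TCP position; "tcp_rot": TCP orientation; "ft_force": force on the tool from outside, world axes, zero at the start; "wrist_torque": the same for the moment, N m; "finger_gap": finger opening in mm.
Only numpy, scipy, OpenCV 4.12 (cv2) and the standard library are available. Lean on these libraries where they do the work, as an engineer would, in place of code of your own. Each camera call takes 0.05 s, during which the arm holds its last target.

## Working session

There is one attempt and no reset: what is moved stays moved. The work goes in short steps, Python scripts to look and compute and a tool call to move; the robot and the scene stay as the last step left them, time stands still between calls to the robot, and variables do not carry over. Pictures are saved under pics/ and viewed, and the job is handed in when it is done.

Besides the shell and the picture viewer there is one more tool, called after ">>>" by a JSON object that holds its "name" and its "arguments". jog_arm: Moves the arm, as the interface text tells. Its arguments: {"type":"object","properties":{"plan":{"type":"array","items":{"type":"array"}},"force":{"type":"number"}},"required":["plan"]}

```bash
ls; mkdir -p pics; python3 - <<'E'
from bench import *
import cv2,numpy as np
print(sense())
for n in("scene","top"):
    p,d=snapshot(n); cv2.imwrite(f"pics/{n}0.png",p); np.save(f"pics/{n}0.npy",d); print(n,camera_info(n))
E
```

```text
pics
{'time': 0.0, 'joint_pos': array([-8.01223984e+01,  7.51642798e+00,  8.53279586e+01,  5.74128657e-04,
        8.72601860e+01, -4.89242381e+00]), 'qd': array([ 0.06300801,  0.06805096, -0.0710799 ,  0.04797791, -0.12818859,
        0.03388105]), 'joint_efforts': array([-6.94971914e-04, -5.69380939e+01, -5.00566721e+01, -4.10541579e-04,
        1.44382918e-02,  1.96511974e-05]), 'tool_pos': array([ 152.90918755, -579.67087872,  247.24328342]), 'tcp_rot': array([-1.79895857e+02, -9.48981554e-03,  1.47699888e+01]), 'ft_force': array([ 0.77615063,  0.42828752, -0.59241434]), 'wrist_torque': array([-0.01610624,  0.00920898,  0.03648854]), 'finger_gap': 85.1768178253318}
scene {'fov_y': 55.67954848862551, 'cx': 277.8401214361388, 'cy': 210.5184006855252, 'dist_coeffs': array([-0.11826393,  0.        ,  0.        ,  0.        ,  0.        ]), 'origin': array([1290.88144292,  321.62113032,  749.46677547]), 'orientation': array([-126.42120499,    0.39866124,  113.79989613])}
top {'fov_y': 47.087515450279284, 'cx': 279.4896985381329, 'cy': 207.54205069387888, 'dist_coeffs': array([-0.09785129,  0.        ,  0.        ,  0.        ,  0.        ]), 'origin': array([ 299.56653888,  -32.20722809, 1489.63974214]), 'orientation': array([-171.28356322,   -0.19809035,  -89.584376  ])}
```

View pics/scene0.png

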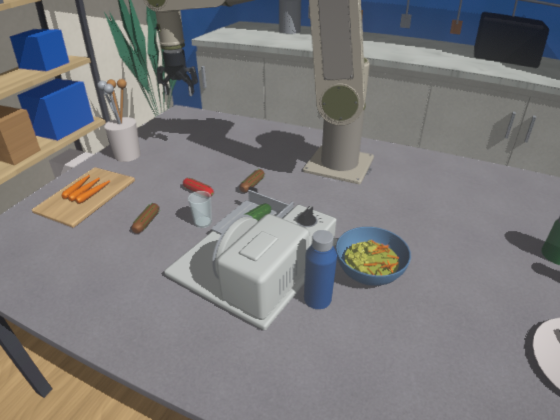

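View pics/top0.png

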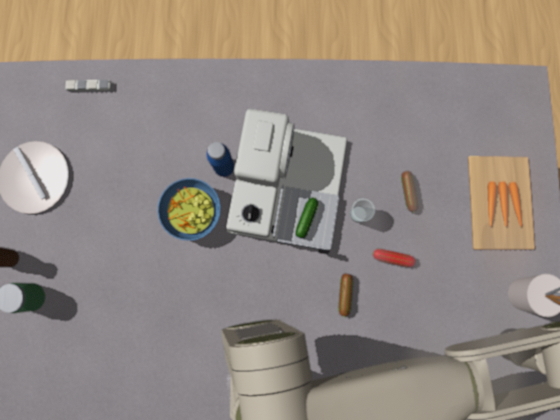

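Candidates (top view): green on the bed (307,217); brown ones (410,191) and (346,295); red (394,258). I choose the green one, which lies on the steel bed. Next, a close crop and measurements.

```bash
cat > h.py <<'E'
import cv2,numpy as np
from scipy.spatial.transform import Rotation as R
from bench import *
def K(n):
    c=camera_info(n); f=210/np.tan(np.radians(c['fov_y']/2))
    return np.array([[f,0,c['cx']],[0,f,c['cy']],[0,0,1]]),c['dist_coeffs'],np.array(c['origin']),R.from_euler('xyz',c['orientation'],degrees=True).as_matrix()
def rays(n,uv):
    k,d,o,r=K(n); p=cv2.undistortPoints(np.array(uv,float).reshape(-1,1,2),k,d).reshape(-1,2)
    return o,np.c_[p,np.ones(len(p))]@r.T   # scale = depth
def onz(n,uv,z):
    o,v=rays(n,uv); return o+v*((z-o[2])/v[:,2])[:,None]
def cloud(n,d):
    v,u=np.mgrid[:420,:560]; o,r=rays(n,np.c_[u.ravel(),v.ravel()]); return (o+r*d.reshape(-1,1)).reshape(420,560,3)
def proj(n,P):
    k,d,o,r=K(n); rv=cv2.Rodrigues(r.T)[0]; return cv2.projectPoints(np.array(P,float).reshape(-1,1,3),rv,-r.T@o,k,d)[0].reshape(-1,2)
E
python3 - <<'E'
from h import *
p=cv2.imread('pics/top0.png');d=np.load('pics/top0.npy');C=cloud('top',d)
cv2.imwrite('pics/topcrop.png',cv2.resize(p[95:265,215:375],None,fx=3.5,fy=3.5,interpolation=cv2.INTER_CUBIC))
s=cv2.imread('pics/scene0.png');cv2.imwrite('pics/scenecrop.png',cv2.resize(s[170:320,160:360],None,fx=4,fy=4,interpolation=cv2.INTER_CUBIC))
# regions by height in slicer area
Z=C[...,2]; W=np.zeros(Z.shape,bool); W[90:265,222:360]=True
for nm,lo,hi in(("shoulder",93,107),("housing",158,171),("bed",34,44),("base",22,33)):
    m=(W&(Z>lo)&(Z<hi)).astype(np.uint8); m=cv2.morphologyEx(m,cv2.MORPH_OPEN,np.ones((3,3)))
    n,l,st,ce=cv2.connectedComponentsWithStats(m); i=1+np.argmax(st[1:,4]); P=C[l==i]
    r=cv2.minAreaRect(P[:,:2].astype(np.float32)); print(nm,len(P),np.median(P[:,2]).round(1),np.round(P[:,:2].mean(0),1),r)
h=cv2.cvtColor(p,cv2.COLOR_BGR2HSV)
m=(cv2.inRange(h,(35,90,15),(85,255,200))>0)&W; m[:,:285]=0;m[:, 330:]=0; m[:190]=0
P=C[m]; r=cv2.minAreaRect(P[:,:2].astype(np.float32));print('cuc',m.sum(),r,np.percentile(P[:,2],[5,50,95]))
m2=(p.max(2)<60)&W; m2[:,:235]=0; m2[:,270:]=0;m2[:195]=0;m2[230:]=0
P=C[m2]; print('dial',m2.sum(),P.mean(0),np.percentile(P[:,2],[5,50,95]),cv2.minAreaRect(P[:,:2].astype(np.float32)))
T=P[P[:,2]>122];print('dialtop',len(T),T.mean(0),cv2.minAreaRect(T[:,:2].astype(np.float32)))
E
```

```text
shoulder 1869 100.1 [514.3  46.1] ((513.2218017578125, 46.43271255493164), (124.624267578125, 149.3380584716797), 80.61917877197266)
housing 2298 164.6 [679.1  17.5] ((686.8057861328125, 11.673538208007812), (136.71307373046875, 200.97166442871094), 82.22486114501953)
bed 1302 38.6 [ 503.  -132.1] ((495.34814453125, -120.79742431640625), (165.70960998535156, 164.98123168945312), 80.29991912841797)
base 2430 28.1 [ 670.2 -145. ] ((665.9351806640625, -138.76193237304688), (184.91696166992188, 203.75250244140625), 79.6727294921875)
cuc 434 ((489.95526123046875, -116.24320983886719), (33.50917434692383, 122.62261962890625), 69.19597625732422) [67.79322845 75.09010854 81.13776904]
dial 180 [494.29165434  46.28812126 114.25721867] [101.46106762 107.70795968 135.98280172] ((493.5777282714844, 47.64530563354492), (46.43842697143555, 41.613521575927734), 83.2744140625)
dialtop 51 [495.6081234   48.56470467 133.24954669] ((493.56243896484375, 49.41389846801758), (12.712552070617676, 41.169517517089844), 81.72923278808594)
```

```bash
ls pics
```

```text
scene0.npy
scene0.png
scenecrop.png
top0.npy
top0.png
topcrop.png
```

View pics/topcrop.png

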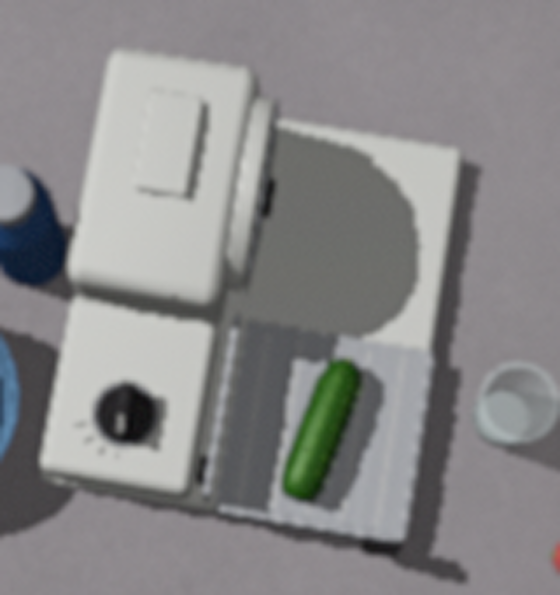

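View pics/scenecrop.png

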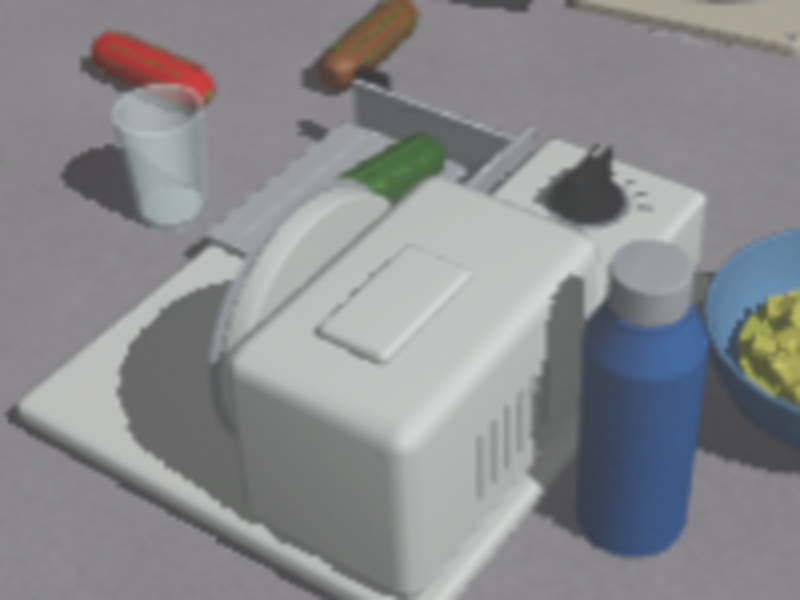

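Crop check: the green cucumber lies on the bed around (305,218) in the top picture. The dial's white mark points towards the robot, so it is off. Next I refine the slicer's yaw and locate the bystanders.

```bash
python3 - <<'E'
from h import *
import bench
print([x for x in dir(bench) if not x.startswith('__')], getattr(bench,'nose_length',None))
p=cv2.imread('pics/top0.png');d=np.load('pics/top0.npy');C=cloud('top',d);Z=C[...,2]
W=np.zeros(Z.shape,bool); W[90:265,222:360]=True
def comp(m):
    m=cv2.morphologyEx(m.astype(np.uint8),cv2.MORPH_OPEN,np.ones((3,3)))
    n,l,st,ce=cv2.connectedComponentsWithStats(m); i=1+np.argmax(st[1:,4]); return (l==i).astype(np.uint8)
y0=np.radians(-9.6)
def sl(P,O,a): 
    c,s=np.cos(a),np.sin(a); q=P-O; return np.c_[q[:,0]*c+q[:,1]*s,-q[:,0]*s+q[:,1]*c]
for nm,lo,hi,zz in(("shoulder",93,107,100),("bed+cuc",34,85,38)):
    m=comp(W&(Z>lo)&(Z<hi)&(np.ones_like(Z)>0))
    c=max(cv2.findContours(m,0,1)[0],key=len).reshape(-1,2)
    P=onz('top',c,zz)[:,:2]; cen=cv2.minAreaRect(P.astype(np.float32))[0]
    q=sl(P,np.array(cen),y0)
    for ax in(0,1):
        for sg in(-1,1):
            e=sg*q[:,ax]; k=(e>np.percentile(e,97)-6)&(abs(q[:,1-ax])<50)
            if k.sum()>5:
                f=cv2.fitLine(P[k].astype(np.float32),cv2.DIST_HUBER,0,.01,.01).ravel(); print(nm,'xy'[ax],sg,k.sum(),'off',round(float(np.median(sg*e[k])),1),'ang',round(np.degrees(np.arctan(f[1]/f[0])) if abs(f[0])>abs(f[1]) else np.degrees(np.arctan(-f[0]/f[1])),2),'cen',np.round(cen,1))
# bystanders
b=cv2.imread('pics/scene0.png');ds=np.load('pics/scene0.npy');S=cloud('scene',ds)
for nm,lo,hi,(r0,r1,c0,c1),img in(("flask",150,215,(120,190,195,245),C),("tumbler",60,110,(190,235,340,385),C),("bowl",55,85,(170,250,150,230),C),("flaskS",150,215,(220,310,290,345),S),("tumblerS",40,110,(185,235,180,220),S)):
    Q=img[r0:r1,c0:c1].reshape(-1,3);Q=Q[(Q[:,2]>lo)&(Q[:,2]<hi)]
    if len(Q): print(nm,len(Q),Q.min(0).round(),Q.max(0).round())
# cucumber in scene view
h=cv2.cvtColor(p,cv2.COLOR_BGR2HSV);m=comp(W&(cv2.inRange(h,(35,90,15),(85,255,220))>0)&(np.arange(560)[None]>285))
v,u=np.nonzero(m);P=onz('top',np.c_[u,v],60)[:,:2];print('cuc',len(P),cv2.minAreaRect(P.astype(np.float32)),cv2.fitEllipse(P.astype(np.float32)))
E
```

```text
['PlanningError', 'camera_info', 'hand_in', 'nose_length', 'sense', 'snapshot'] 17.0
shoulder x -1 34 off -73.5 ang -8.95 cen [513.5  46. ]
shoulder x 1 32 off 73.3 ang -8.7 cen [513.5  46. ]
shoulder y -1 35 off -60.0 ang -9.9 cen [513.5  46. ]
shoulder y 1 35 off 60.5 ang -9.46 cen [513.5  46. ]
bed+cuc x -1 33 off -85.0 ang -9.26 cen [ 490.5 -120.3]
bed+cuc x 1 32 off 84.5 ang -9.9 cen [ 490.5 -120.3]
bed+cuc y -1 33 off -79.6 ang -9.16 cen [ 490.5 -120.3]
bed+cuc y 1 33 off 81.1 ang -9.57 cen [ 490.5 -120.3]
flask 795 [592.  65. 150.] [760. 177. 211.]
tumbler 197 [ 477. -314.   60.] [ 541. -247.  102.]
bowl 994 [417. 115.  55.] [633. 330.  84.]
flaskS 1183 [593.  42. 150.] [694. 177. 205.]
tumblerS 556 [ 377. -356.   40.] [ 553. -196.  100.]
cuc 431 ((491.1285400390625, -116.74148559570312), (33.68650817871094, 123.61553955078125), 69.21845245361328) ((489.5616760253906, -116.09982299804688), (30.793960571289062, 110.92184448242188), 69.47520446777344)
```

```bash
cat >> h.py <<'E'
import json
YAW=-9.4; O=np.array([610.8,-51.0])
cu,su=np.cos(np.radians(YAW)),np.sin(np.radians(YAW)); U=np.array([cu,su]);V=np.array([-su,cu])
def w(x,y): return O+x*U+y*V
def s_(P): q=np.array(P)[:2]-O; return np.array([q@U,q@V])
def rot(a,t=0):
    a,t=np.radians(a),np.radians(t); x=np.array([np.cos(a)*np.cos(t),np.sin(a)*np.cos(t),np.sin(t)]); z=np.array([np.sin(t)*np.cos(a),np.sin(t)*np.sin(a),-np.cos(t)])
    return np.c_[x,np.cross(z,x),z]
def row(cur,tgt):  # (pos,R)
    return np.round(R.from_matrix(cur[1].T@tgt[1]).as_rotvec(degrees=True),1).tolist(),np.round(cur[1].T@(tgt[0]-cur[0])/1000,4).tolist()
def apply(cur,r): # pose after commanding row r=(rv,shift m)
    return cur[0]+cur[1]@(np.array(r[1])*1000),cur[1]@R.from_rotvec(r[0],degrees=True).as_matrix()
def save(p): json.dump([p[0].tolist(),p[1].tolist()],open('cur.json','w'))
def load(): a=json.load(open('cur.json')); return np.array(a[0]),np.array(a[1])
CUC=np.array([490.5,-116.4]); TILT=10
E
python3 - <<'E'
from h import *
cur=(np.array([152.993,-580.171,248.292]),R.from_euler('xyz',[180,0,14.771],degrees=True).as_matrix()); save(cur)
print(s_(CUC))
a=69.3; f=np.array([np.cos(np.radians(a)),np.sin(np.radians(a))])
for z in(160,): 
    t=(np.r_[CUC-52*f,z],rot(a,TILT)); print(t[0],row(cur,t))
E
```

```text
[-108.00311311  -84.16993263]
[ 472.11930812 -165.0430896   160.        ] ([4.8, 9.2, -54.4], [0.4144, -0.32, 0.0883])
```

>>> {"name": "jog_arm", "arguments": {"plan": [[[4.8,9.2,-54.4],[0.4144,-0.32,0.088],0.41],[[4.8,9.2,-54.4],[0.4144,-0.32,0.088],0.41],[[4.8,9.2,-54.4],[0.4144,-0.32,0.088],0.41],[[4.8,9.2,-54.4],[0.4144,-0.32,0.088],0.41],[[4.8,9.2,-54.4],[0.4144,-0.32,0.088],0.41],[[4.8,9.2,-54.4],[0.4144,-0.32,0.088],0.41],[[4.8,9.2,-54.4],[0.4144,-0.32,0.088],0.41],[[4.8,9.2,-54.4],[0.4144,-0.32,0.088],0.41],[[4.8,9.2,-54.4],[0.4144,-0.32,0.088],0.41],[[4.8,9.2,-54.4],[0.4144,-0.32,0.088],0.41],[[4.8,9.2,-54.4],[0.4144,-0.32,0.088],0.41],[[4.8,9.2,-54.4],[0.4144,-0.32,0.088],0.41]], "force": 20}}

```text
time: 1.6
tool_pos: [471.7, -166.2, 160.5]
tcp_rot: [-180.0, -10.0, 69.2]
ft_force: [0.0, -0.2, 0.2]
finger_gap: 59.9
```

```bash
python3 - <<'E'
from h import *
cur=apply(load(),([4.8,9.2,-54.4],[.4144,-.32,.088])); save(cur)
a=69.3; f=np.array([np.cos(np.radians(a)),np.sin(np.radians(a))])
for z in(100,60): print(z,row(cur,(np.r_[CUC-52*f,z],rot(a,TILT))))
p,d=snapshot('scene');cv2.imwrite('pics/s1.png',p);cv2.imwrite('pics/s1c.png',cv2.resize(p[100:280,160:360],None,fx=4,fy=3.3,interpolation=cv2.INTER_CUBIC))
p,d=snapshot('top');cv2.imwrite('pics/t1c.png',cv2.resize(p[165:265,235:375],None,fx=5,fy=5,interpolation=cv2.INTER_CUBIC))
E
```

```text
100 ([-0.1, 0.0, 0.0], [-0.0104, 0.0, 0.0594])
60 ([-0.1, 0.0, 0.0], [-0.0174, 0.0001, 0.0988])
```

View pics/s1c.png

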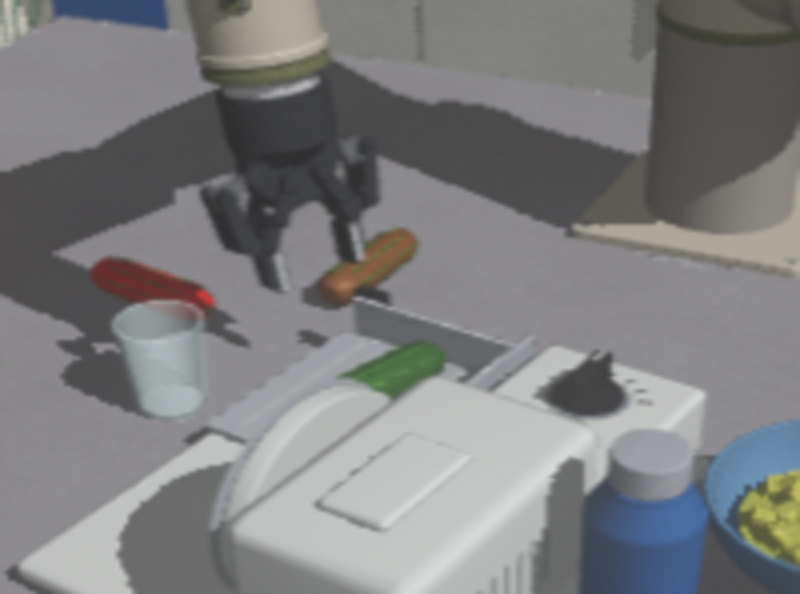

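View pics/t1c.png

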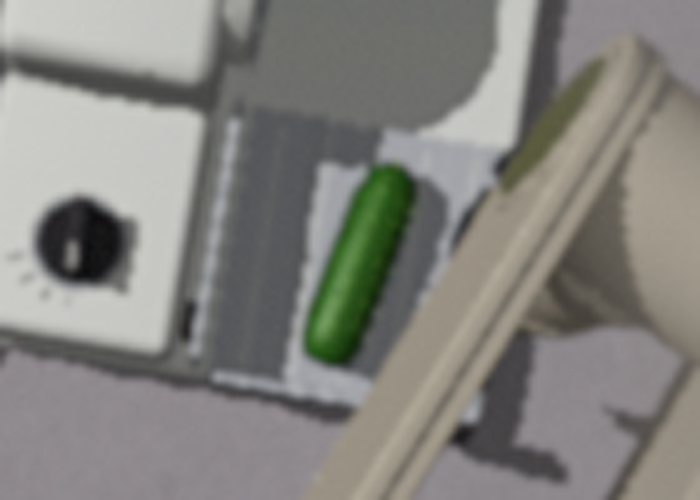

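>>> {"name": "jog_arm", "arguments": {"plan": [[[0,0,0],[-0.0104,0,0.0594],0.41],[[0,0,0],[-0.0104,0,0.0594],0.41],[[0,0,0],[-0.0174,0,0.0988],0.41],[[0,0,0],[-0.0174,0,0.0988],0.41],[[0,0,0],[-0.0174,0,0.0988],0.41]]}}

```text
time: 2.33
tool_pos: [472.9, -165.7, 62.1]
tcp_rot: [180.0, -10.0, 69.3]
ft_force: [0.6, -0.9, 0.2]
finger_gap: 60.3
```

```bash
python3 - <<'E'
from h import *
cur=apply(load(),([0,0,0],[-.0174,0,.0988])); save(cur); print(cur[0],s_(cur[0]))
p,d=snapshot('scene');cv2.imwrite('pics/s2c.png',cv2.resize(p[130:260,160:360],None,fx=4,fy=4,interpolation=cv2.INTER_CUBIC))
# roll waypoints
c=s_(CUC); th=-11.3; out=[]
N=24; ys=np.linspace(c[1],-20,N+1); x=c[0]
for i in range(1,N+1):
    dy=ys[i]-ys[i-1]; x+= -np.tan(np.radians(th))*dy; th=-11.3*max(0,1-i/(N-3)); 
    a=YAW+90+th; f=np.array([np.cos(np.radians(a)),np.sin(np.radians(a))])
    out.append((x,ys[i],th,(np.r_[w(x,ys[i])-31.8*f,60],rot(a,TILT))))
a=69.3;f=np.array([np.cos(np.radians(a)),np.sin(np.radians(a))])
print('contact',row(cur,(np.r_[CUC-33*f,60],rot(a,TILT))))
for o in out: print(np.round(o[:3],1),row(cur,o[3]))
E
```

```text
[ 472.03335812 -165.05871765   59.97155007] [-118.27455603 -135.19135094]
contact ([-0.1, 0.0, 0.0], [0.0188, 0.0001, 0.0033])
[-107.5  -81.5  -10.8] ([0.0, 0.0, -0.5], [0.0226, 0.0004, 0.004])
[-107.   -78.8  -10.2] ([0.1, 0.0, -1.1], [0.0253, 0.0007, 0.0044])
[-106.5  -76.1   -9.7] ([0.2, 0.0, -1.6], [0.028, 0.0009, 0.0049])
[-106.   -73.5   -9.1] ([0.3, 0.0, -2.1], [0.0307, 0.0011, 0.0054])
[-105.6  -70.8   -8.6] ([0.4, 0.0, -2.6], [0.0334, 0.0013, 0.0058])
[-105.2  -68.1   -8.1] ([0.5, 0.0, -3.2], [0.036, 0.0015, 0.0063])
[-104.8  -65.5   -7.5] ([0.6, 0.0, -3.7], [0.0387, 0.0016, 0.0068])
[-104.5  -62.8   -7. ] ([0.7, 0.0, -4.2], [0.0414, 0.0018, 0.0073])
[-104.1  -60.1   -6.5] ([0.8, 0.0, -4.8], [0.044, 0.0019, 0.0077])
[-103.8  -57.4   -5.9] ([0.9, 0.0, -5.3], [0.0467, 0.0019, 0.0082])
[-103.5  -54.8   -5.4] ([1.0, 0.0, -5.8], [0.0494, 0.002, 0.0087])
[-103.3  -52.1   -4.8] ([1.1, 0.0, -6.4], [0.052, 0.002, 0.0091])
[-103.1  -49.4   -4.3] ([1.2, 0.0, -6.9], [0.0547, 0.002, 0.0096])
[-102.9  -46.7   -3.8] ([1.3, 0.0, -7.4], [0.0574, 0.002, 0.0101])
[-102.7  -44.1   -3.2] ([1.3, 0.0, -7.9], [0.06, 0.0019, 0.0105])
[-102.5  -41.4   -2.7] ([1.4, 0.0, -8.5], [0.0627, 0.0018, 0.011])
[-102.4  -38.7   -2.2] ([1.5, 0.0, -9.0], [0.0653, 0.0017, 0.0115])
[-102.3  -36.    -1.6] ([1.6, 0.0, -9.5], [0.068, 0.0016, 0.0119])
[-102.2  -33.4   -1.1] ([1.7, 0.0, -10.1], [0.0706, 0.0014, 0.0124])
[-102.2  -30.7   -0.5] ([1.8, 0.0, -10.6], [0.0733, 0.0013, 0.0129])
[-102.2  -28.    -0. ] ([1.9, 0.0, -11.1], [0.0759, 0.0011, 0.0133])
[-102.2  -25.3   -0. ] ([1.9, 0.0, -11.1], [0.0785, 0.0005, 0.0138])
[-102.2  -22.7   -0. ] ([1.9, 0.0, -11.1], [0.0811, 0.0, 0.0143])
[-102.2  -20.    -0. ] ([1.9, 0.0, -11.1], [0.0836, -0.0005, 0.0147])
```

View pics/s2c.png

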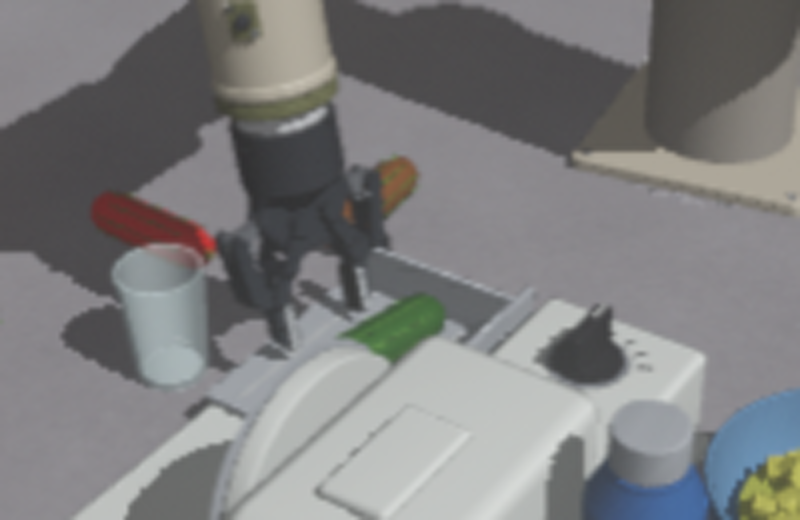

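>>> {"name": "jog_arm", "arguments": {"plan": [[[0,0,0],[0.008,0,0.0014],0.41],[[0,0,0],[0.014,0,0.0025],0.41],[[0,0,0],[0.0188,0,0.0033],0.41],[[0,0,-0.5],[0.021,0.0003,0.0037],0.41],[[0.1,0,-1.1],[0.0235,0.0006,0.0041],0.41],[[0.2,0,-1.6],[0.026,0.0008,0.0046],0.41],[[0.3,0,-2.1],[0.0285,0.001,0.005],0.41],[[0.4,0,-2.6],[0.031,0.0012,0.0054],0.41],[[0.4,0,-2.6],[0.0334,0.0013,0.0058],0.41]]}}

```text
time: 3.5
tool_pos: [485.3, -133.7, 60.0]
tcp_rot: [180.0, -10.0, 72.0]
ft_force: [-0.4, -0.7, -0.9]
finger_gap: 60.1
```

```bash
cat >> h.py <<'E'
def cucpos(p,d):
    C=cloud('top',d); hs=cv2.cvtColor(p,cv2.COLOR_BGR2HSV); m=cv2.inRange(hs,(35,90,15),(85,255,220)); m[:180]=0;m[260:]=0;m[:,:262]=0;m[:,345:]=0
    n,l,st,ce=cv2.connectedComponentsWithStats(m); i=1+np.argmax(st[1:,4]); v,u=np.nonzero(l==i)
    r=cv2.minAreaRect(onz('top',np.c_[u,v],60)[:,:2].astype(np.float32)); print('cuc px',u.mean().round(),v.mean().round(),len(u),'slicer',s_(r[0]).round(1),'size',np.round(r[1],1),'ang',round(r[2],1))
E
python3 - <<'E'
from h import *
cur=apply(load(),([.4,0,-2.6],[.0334,.0013,.0058])); save(cur); print(cur[0],s_(cur[0]),sense()['tool_pos'],sense()['ft_force'])
p,d=snapshot('top'); cucpos(p,d);cv2.imwrite('pics/t3c.png',cv2.resize(p[165:265,235:375],None,fx=5,fy=5,interpolation=cv2.INTER_CUBIC))
E
```

```text
[ 485.22248332 -133.80283166   60.0525892 ] [-110.36742992 -102.20103737] [ 485.30358675 -133.70144587   60.04314448] [-0.38981858 -0.69579881 -0.88716935]
cuc px 301.0 215.0 414 slicer [-104.9  -67.6] size [ 33.4 126. ] ang 65.6
```

View pics/t3c.png

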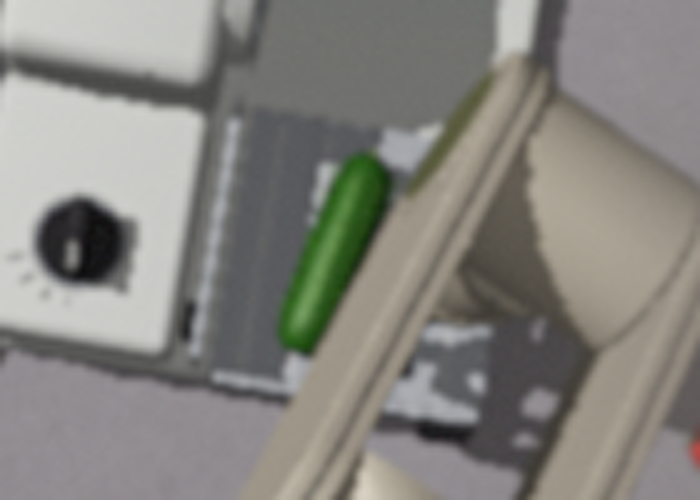

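```bash
python3 - <<'E'
from h import *
for i in range(2):
    p,d=snapshot('top'); cucpos(p,d)
c=np.array([-104.9,-67.6])
cur=load()
# plan: keep pusher yaw toward slicer-straight, target centre sequence
for y,th in((-66,-9),(-63.5,-8.4),(-61,-7.7),(-58.5,-7),(-56,-6.3),(-53.5,-5.6),(-51,-4.9),(-48.5,-4.2),(-46,-3.5),(-43.5,-2.8),(-41,-2),(-38.5,-1.2),(-36,-.5),(-33.5,0),(-31,0),(-28.5,0),(-26,0),(-24,0),(-22,0),(-21,0),(-20,0)):
    a=YAW+90+th; f=np.array([np.cos(np.radians(a)),np.sin(np.radians(a))]); x=-104.5+(y+66)/46*1.5
    print(y,th,row(cur,(np.r_[w(x,y)-31.8*f,60],rot(a,TILT))))
E
```

```text
cuc px 301.0 215.0 419 slicer [-104.6  -66.4] size [ 33.6 125.9] ang 63.8
cuc px 301.0 215.0 427 slicer [-103.8  -66. ] size [ 34.9 127.3] ang 63.8
-66 -9 ([-0.1, 0.0, 0.3], [0.0048, 0.0002, 0.0009])
-63.5 -8.4 ([0.1, 0.0, -0.2], [0.0072, 0.0002, 0.0013])
-61 -7.7 ([0.2, 0.0, -0.9], [0.0097, 0.0003, 0.0018])
-58.5 -7 ([0.3, 0.0, -1.6], [0.0121, 0.0004, 0.0022])
-56 -6.3 ([0.4, 0.0, -2.3], [0.0146, 0.0005, 0.0026])
-53.5 -5.6 ([0.5, 0.0, -3.0], [0.0171, 0.0006, 0.0031])
-51 -4.9 ([0.7, 0.0, -3.7], [0.0195, 0.0007, 0.0035])
-48.5 -4.2 ([0.8, 0.0, -4.4], [0.022, 0.0008, 0.0039])
-46 -3.5 ([0.9, 0.0, -5.1], [0.0245, 0.0008, 0.0044])
-43.5 -2.8 ([1.0, 0.0, -5.8], [0.027, 0.0009, 0.0048])
-41 -2 ([1.2, 0.0, -6.5], [0.0295, 0.0011, 0.0052])
-38.5 -1.2 ([1.3, 0.0, -7.3], [0.032, 0.0012, 0.0057])
-36 -0.5 ([1.4, 0.0, -8.0], [0.0345, 0.0013, 0.0061])
-33.5 0 ([1.5, 0.0, -8.5], [0.0369, 0.0013, 0.0066])
-31 0 ([1.5, 0.0, -8.5], [0.0394, 0.001, 0.007])
-28.5 0 ([1.5, 0.0, -8.5], [0.0418, 0.0007, 0.0074])
-26 0 ([1.5, 0.0, -8.5], [0.0443, 0.0004, 0.0079])
-24 0 ([1.5, 0.0, -8.5], [0.0462, 0.0002, 0.0082])
-22 0 ([1.5, 0.0, -8.5], [0.0482, -0.0001, 0.0085])
-21 0 ([1.5, 0.0, -8.5], [0.0492, -0.0002, 0.0087])
-20 0 ([1.5, 0.0, -8.5], [0.0502, -0.0003, 0.0089])
```

>>> {"name": "jog_arm", "arguments": {"plan": [[[0.1,0,-0.8],[0.002,0.0001,0.0004],0.41],[[0.2,0,-1.6],[0.0035,0.0002,0.0006],0.41],[[0.3,0,-2.4],[0.005,0.0003,0.0009],0.41],[[0.4,0,-3.2],[0.0065,0.0004,0.0012],0.41],[[0.6,0,-4.0],[0.008,0.0005,0.0014],0.41],[[0.7,0,-4.8],[0.0095,0.0005,0.0017],0.41],[[0.8,0,-5.6],[0.011,0.0006,0.0019],0.41],[[0.9,0,-6.4],[0.0125,0.0006,0.0022],0.41],[[0.9,0,-6.4],[0.0135,0.0006,0.0024],0.41]]}}

```text
time: 4.78
tool_pos: [490.1, -120.8, 60.0]
tcp_rot: [179.8, -10.0, 78.5]
ft_force: [-0.8, -0.1, -0.2]
finger_gap: 60.2
```

```bash
python3 - <<'E'
from h import *
cur=apply(load(),([.9,0,-6.4],[.0135,.0006,.0024])); save(cur); print(cur[0],s_(cur[0]))
for i in range(2):
    p,d=snapshot('top'); cucpos(p,d)
cv2.imwrite('pics/t4c.png',cv2.resize(p[165:265,235:375],None,fx=5,fy=5,interpolation=cv2.INTER_CUBIC))
p,d=snapshot('scene');cv2.imwrite('pics/s4c.png',cv2.resize(p[130:260,160:360],None,fx=4,fy=4,interpolation=cv2.INTER_CUBIC))
E
```

```text
[ 490.04196492 -120.9520674    60.03125784] [-107.71152698  -88.73568462]
cuc px 296.0 213.0 433 slicer [-101.9  -51.5] size [ 35.2 127.1] ang 68.6
cuc px 296.0 213.0 434 slicer [-101.8  -51.1] size [ 35.7 127.1] ang 68.4
```

View pics/t4c.png

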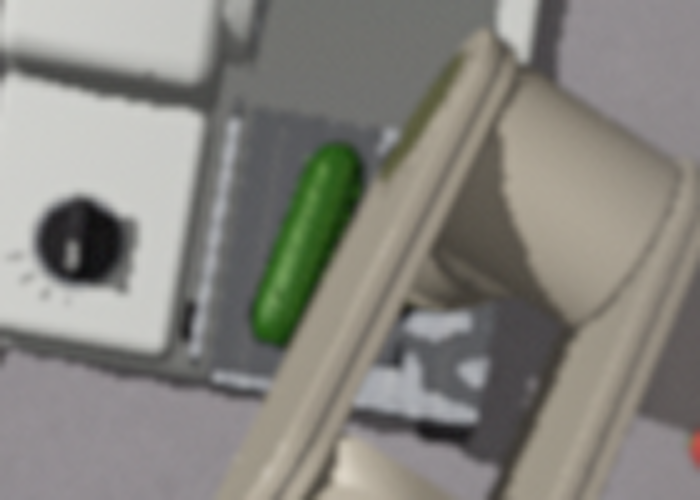

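View pics/s4c.png

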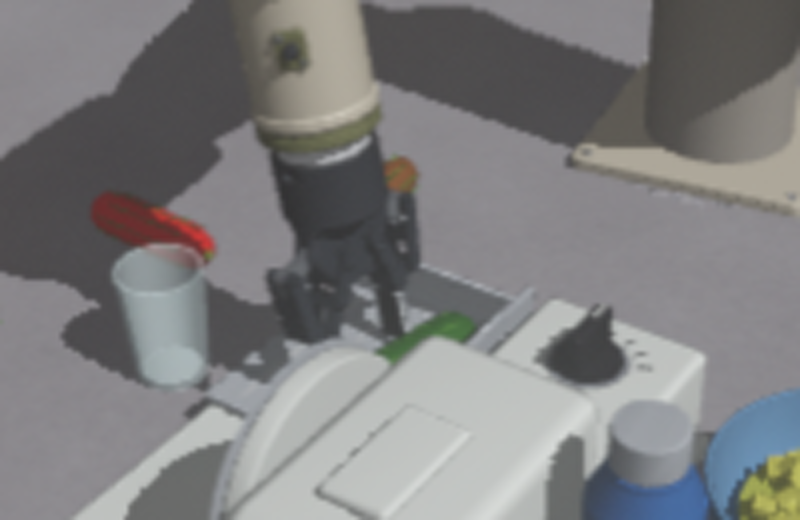

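```bash
python3 - <<'E'
from h import *
cur=load()
for x,y,th in((-104,-86,-.5),(-101,-83,.5),(-99,-80,1),(-98,-76,1),(-98,-72,1),(-98,-68,1),(-98,-64,.5),(-98,-60,0),(-98,-56,0),(-98,-52,0)):
    print(y,row(cur,(np.r_[w(x,y),60],rot(YAW+90+th,TILT))))
E
```

```text
-86 ([0.5, 0.0, -1.6], [0.0028, 0.0036, 0.0005])
-83 ([0.7, 0.0, -2.6], [0.0059, 0.0065, 0.0011])
-80 ([0.8, 0.0, -3.1], [0.0089, 0.0084, 0.0016])
-76 ([0.8, 0.0, -3.1], [0.0129, 0.0092, 0.0023])
-72 ([0.8, 0.0, -3.1], [0.0168, 0.0091, 0.003])
-68 ([0.8, 0.0, -3.1], [0.0208, 0.0089, 0.0037])
-64 ([0.7, 0.0, -2.6], [0.0247, 0.0088, 0.0044])
-60 ([0.6, 0.0, -2.1], [0.0286, 0.0086, 0.0051])
-56 ([0.6, 0.0, -2.1], [0.0326, 0.0085, 0.0058])
-52 ([0.6, 0.0, -2.1], [0.0365, 0.0083, 0.0065])
```

>>> {"name": "jog_arm", "arguments": {"plan": [[[0,0,0],[-0.003,0,-0.0005],0.41],[[0.8,0,-3.1],[-0.002,0.0092,-0.0004],0.41],[[0.8,0,-3.1],[0.002,0.0092,0.0004],0.41],[[0.8,0,-3.1],[0.0045,0.0092,0.0008],0.41],[[0.8,0,-3.1],[0.007,0.0092,0.0012],0.41],[[0.8,0,-3.1],[0.0095,0.0092,0.0017],0.41],[[0.8,0,-3.1],[0.0115,0.0092,0.002],0.41],[[0.8,0,-3.1],[0.0135,0.0092,0.0024],0.41],[[0.8,0,-3.1],[0.0155,0.0092,0.0028],0.41],[[0.8,0,-3.1],[0.0168,0.0091,0.003],0.41]]}}

```text
time: 6.18
tool_pos: [502.4, -105.9, 60.0]
tcp_rot: [-180.0, -10.0, 81.6]
ft_force: [-0.2, -0.9, -0.3]
finger_gap: 60.2
```

```bash
python3 - <<'E'
from h import *
cur=apply(load(),([.8,0,-3.1],[.0168,.0091,.003])); save(cur); print(cur[0],s_(cur[0]))
for i in range(2):
    p,d=snapshot('top'); cucpos(p,d)
cv2.imwrite('pics/t5c.png',cv2.resize(p[165:265,235:375],None,fx=5,fy=5,interpolation=cv2.INTER_CUBIC))
for x,y,th in((-98,-70,1),(-98,-67,1),(-98,-64,.5),(-98,-60,0),(-98,-56,0),(-98,-52,0)):
    print(y,row(cur,(np.r_[w(x,y),60],rot(YAW+90+th,TILT))))
E
```

```text
[ 502.38593619 -106.06326879   60.02425243] [-97.96503592 -72.0307194 ]
cuc px 290.0 210.0 383 slicer [-97.2 -30.1] size [ 31.5 124.9] ang 66.8
cuc px 290.0 210.0 389 slicer [-97.2 -29.8] size [ 32.8 124.9] ang 67.2
-70 ([-0.0, 0.0, -0.0], [0.002, 0.0, 0.0004])
-67 ([-0.0, 0.0, -0.0], [0.005, 0.0001, 0.0009])
-64 ([-0.1, 0.0, 0.5], [0.0079, 0.0001, 0.0014])
-60 ([-0.2, 0.0, 1.0], [0.0118, 0.0002, 0.0021])
-56 ([-0.2, 0.0, 1.0], [0.0158, 0.0002, 0.0028])
-52 ([-0.2, 0.0, 1.0], [0.0197, 0.0003, 0.0035])
```

View pics/t5c.png

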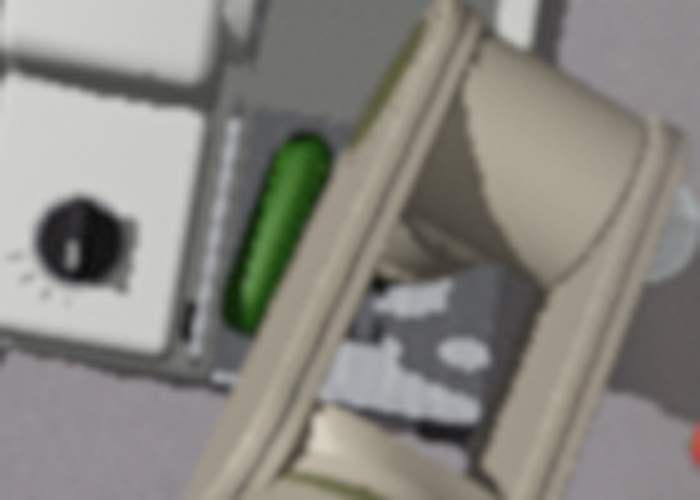

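>>> {"name": "jog_arm", "arguments": {"plan": [[[0,0,0],[0.002,0,0.0004],0.41],[[0,0,0],[0.0035,0,0.0006],0.41],[[0,0,0],[0.005,0,0.0009],0.41],[[0,0,0.2],[0.0065,0,0.0012],0.41],[[-0.1,0,0.5],[0.008,0.0001,0.0014],0.41],[[-0.1,0,0.7],[0.0095,0.0001,0.0017],0.41],[[-0.2,0,1.0],[0.011,0.0002,0.002],0.41],[[-0.2,0,1.0],[0.0125,0.0002,0.0022],0.41],[[-0.2,0,1.0],[0.0138,0.0002,0.0025],0.41],[[-0.2,0,1.0],[0.015,0.0002,0.0027],0.41]]}}

```text
time: 7.52
tool_pos: [504.8, -90.9, 59.9]
tcp_rot: [180.0, -10.0, 80.6]
ft_force: [1.0, 0.0, -0.1]
finger_gap: 59.9
```

```bash
python3 - <<'E'
from h import *
cur=apply(load(),([-.2,0,1.0],[.015,.0002,.0027])); save(cur); print(cur[0],s_(cur[0]))
for i in range(2):
    p,d=snapshot('top'); cucpos(p,d)
cv2.imwrite('pics/t6c.png',cv2.resize(p[165:265,235:375],None,fx=5,fy=5,interpolation=cv2.INTER_CUBIC))
for x,y,th in((-98,-55,0),(-98,-53,0),(-98,-52,0)):
    print(y,row(cur,(np.r_[w(x,y),60],rot(YAW+90+th,TILT))))
E
```

```text
[504.81056973 -91.01510199  59.96238029] [-98.0307163  -56.78861135]
cuc px 286.0 207.0 290 slicer [-96.3 -19.1] size [ 29.6 121.7] ang 72.2
cuc px 286.0 207.0 290 slicer [-95.7 -15.3] size [ 28.8 122.5] ang 67.0
-55 ([0.0, 0.0, -0.0], [0.0018, 0.0, 0.0003])
-53 ([0.0, 0.0, -0.0], [0.0037, 0.0, 0.0006])
-52 ([0.0, 0.0, -0.0], [0.0047, 0.0, 0.0008])
```

View pics/t6c.png

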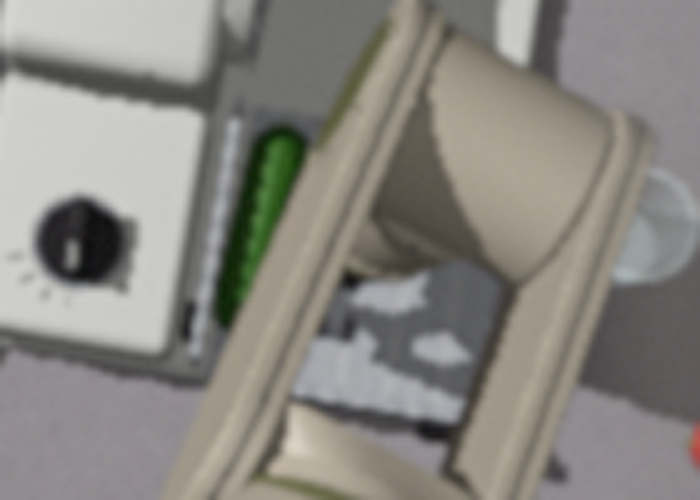

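>>> {"name": "jog_arm", "arguments": {"plan": [[[0,0,0],[0.0012,0,0.0002],0.41],[[0,0,0],[0.0024,0,0.0004],0.41],[[0,0,0],[0.0034,0,0.0006],0.41],[[0,0,0],[0.0042,0,0.0007],0.41],[[0,0,0],[0.0048,0,0.0008],0.41],[[0,0,0],[0.0048,0,0.0008],0.41]]}}

```text
time: 8.38
tool_pos: [505.6, -86.1, 60.0]
tcp_rot: [180.0, -10.0, 80.6]
ft_force: [0.9, -1.0, 0.8]
finger_gap: 60.3
```

```bash
python3 - <<'E'
from h import *
cur=apply(load(),([0,0,0],[.0048,0,.0008])); save(cur); print(cur[0],s_(cur[0]),s_(sense()['tool_pos']))
p,d=snapshot('top');cv2.imwrite('pics/t7c.png',cv2.resize(p[165:265,235:375],None,fx=5,fy=5,interpolation=cv2.INTER_CUBIC))
p,d=snapshot('scene');cv2.imwrite('pics/s7c.png',cv2.resize(p[130:260,160:360],None,fx=4,fy=4,interpolation=cv2.INTER_CUBIC))
E
```

```text
[505.60706329 -86.21471368  60.00562482] [-98.02894596 -51.9225938 ] [-98.04308804 -51.83009191]
```

View pics/t7c.png

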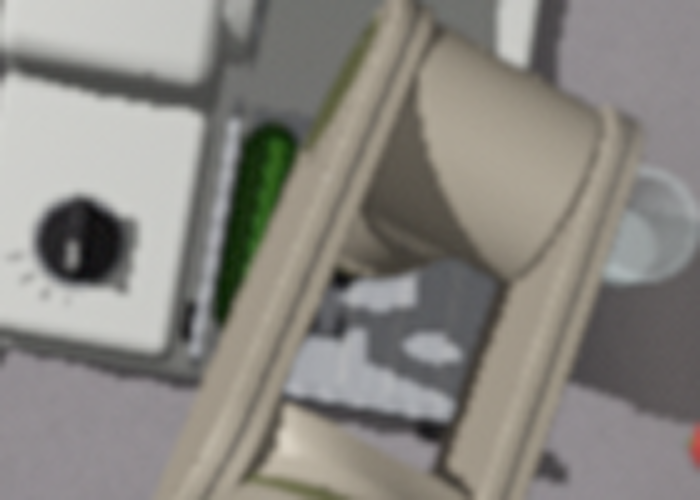

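View pics/s7c.png

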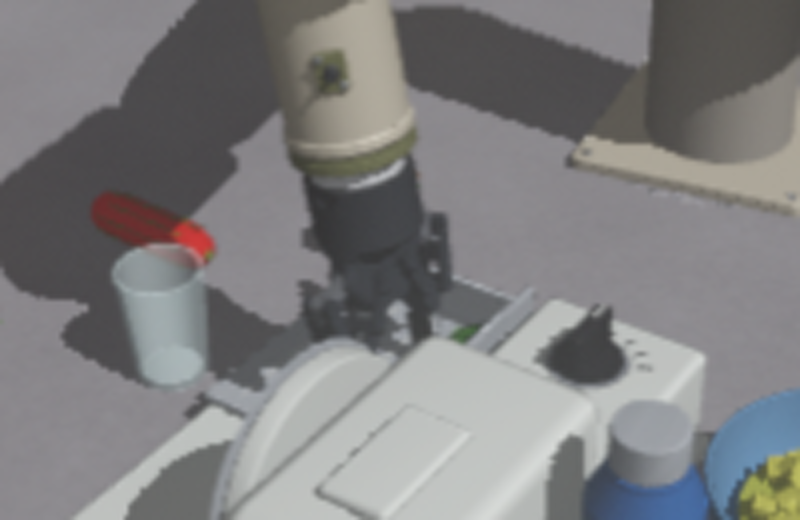

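>>> {"name": "jog_arm", "arguments": {"plan": [[[0,0,0],[0.001,0,0.0002],0.41],[[0,0,0],[0.0015,0,0.0003],0.41],[[0,0,0],[0.002,0,0.0004],0.41],[[0,0,0],[0.002,0,0.0004],0.41]]}}

```text
time: 8.98
tool_pos: [505.9, -85.0, 60.0]
tcp_rot: [180.0, -9.9, 80.6]
ft_force: [-1.6, -5.6, 1.1]
finger_gap: 60.0
```

>>> {"name": "jog_arm", "arguments": {"plan": [[[0,0,0],[0.0015,0,0.0003],0.41],[[0,0,0],[0.001,0,0.0002],0.41],[[0,0,0],[0.0005,0,0.0001],0.41],[[0,0,0],[-0.001,0,-0.0002],0.41],[[0,0,0],[-0.006,0,-0.001],0.41],[[0,0,0],[-0.02,0,-0.0035],0.41],[[0,0,0],[-0.04,0,-0.007],0.41],[[0,0,0],[-0.04,0,-0.007],0.41],[[0,0,0],[-0.0226,0,-0.1055],0.41],[[0,0,0],[-0.0226,0,-0.1055],0.41],[[0,0,0],[-0.0226,0,-0.1055],0.41]]}}

```text
time: 10.35
tool_pos: [501.7, -125.0, 164.1]
tcp_rot: [179.6, -9.9, 80.7]
ft_force: [0.5, -0.6, -0.1]
finger_gap: 60.4
```

```bash
python3 - <<'E'
from h import *
cur0=load(); cur0=apply(cur0,([0,0,0],[.002,0,.0004]))
# check whether the second call's base was the pushed pose
cur=apply(cur0,([0,0,0],[-.0226,0,-.1055])); print(cur[0],sense()['tool_pos'],sense()['tcp_rot']); save(cur)
p,d=snapshot('top');cv2.imwrite('pics/t8c.png',cv2.resize(p[165:265,235:375],None,fx=5,fy=5,interpolation=cv2.INTER_CUBIC));cucpos(p,d)
E
```

```text
[ 499.29926395 -124.1820517   159.95092441] [ 501.71979898 -125.04912922  164.09554121] [179.58341596  -9.87766058  80.65245102]
cuc px 286.0 210.0 424 slicer [-97.4 -20.7] size [ 32.7 124.7] ang 80.6
```

View pics/t8c.png

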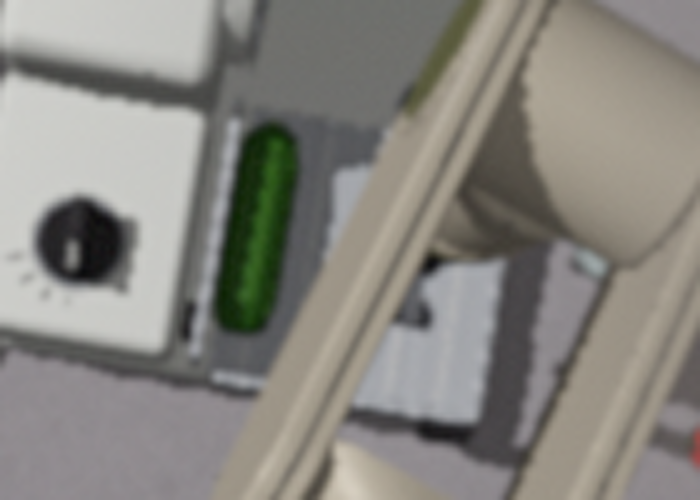

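```bash
python3 - <<'E'
from h import *
cur=load(); D=np.array([495.3,49.0]); print(w(-130,80))
print(row(cur,(np.r_[D,185],rot(170.6,0))))
m=row(cur,(np.r_[D,185],rot(170.6,0)))
# flask location from both views: cap centre
p=cv2.imread('pics/top0.png');print('flask',onz('top',[[216,150]],202), onz('scene',[[322.5,239]],202))
E
```

```text
[495.61169597  49.15814802]
([7.8, -7.8, -89.8], [0.172, -0.0323, 0.0048])
flask [[656.35688698 141.21459985 202.        ]] [[669.04859058 146.45285709 202.        ]]
```

>>> {"name": "jog_arm", "arguments": {"plan": [[[7.8,-7.8,-89.8],[0.03,-0.006,-0.01],0.1],[[7.8,-7.8,-89.8],[0.06,-0.012,-0.01],0.1],[[7.8,-7.8,-89.8],[0.1,-0.02,-0.006],0.1],[[7.8,-7.8,-89.8],[0.14,-0.026,0],0.1],[[7.8,-7.8,-89.8],[0.172,-0.0323,0.0048],0.1],[[7.8,-7.8,-89.8],[0.172,-0.0323,0.0048],0.1],[[7.8,-7.8,-89.8],[0.172,-0.0323,0.0048],0.1],[[7.8,-7.8,-89.8],[0.172,-0.0323,0.0048],0.1],[[7.8,-7.8,-89.8],[0.172,-0.0323,0.0048],0.1],[[7.8,-7.8,-89.8],[0.172,-0.0323,0.0048],0.1],[[7.8,-7.8,-89.8],[0.172,-0.0323,0.0048],0.1],[[7.8,-7.8,-89.8],[0.172,-0.0323,0.0048],0.1]]}}

```text
time: 11.9
tool_pos: [495.1, 48.9, 184.6]
tcp_rot: [180.0, -0.0, 170.6]
ft_force: [0.6, 0.0, 0.3]
finger_gap: 47.2
```

```bash
python3 - <<'E'
from h import *
cur=apply(load(),([7.8,-7.8,-89.8],[.172,-.0323,.0048])); save(cur); s=sense(); print(cur[0],R.from_matrix(cur[1]).as_euler('xyz',degrees=True),s['tool_pos'],s['tcp_rot'],s['joint_pos'])
p,d=snapshot('scene');cv2.imwrite('pics/s9c.png',cv2.resize(p[100:250,200:360],None,fx=5,fy=4,interpolation=cv2.INTER_CUBIC))
p,d=snapshot('top');cv2.imwrite('pics/t9c.png',cv2.resize(p[165:265,235:375],None,fx=5,fy=5,interpolation=cv2.INTER_CUBIC));cucpos(p,d)
E
```

```text
[495.29760241  49.04224453 185.00406589] [1.79960934e+02 8.58825689e-03 1.70624696e+02] [495.11779372  48.94408631 184.56922326] [ 1.79960002e+02 -3.50145600e-02  1.70551089e+02] [-2.92785558e-01 -6.29407628e+00  1.05849018e+02  4.56898316e-02
  8.04732654e+01 -8.08514356e+01]
cuc px 286.0 211.0 427 slicer [-97.5 -20.6] size [ 33.2 124.8] ang 79.7
```

View pics/s9c.png

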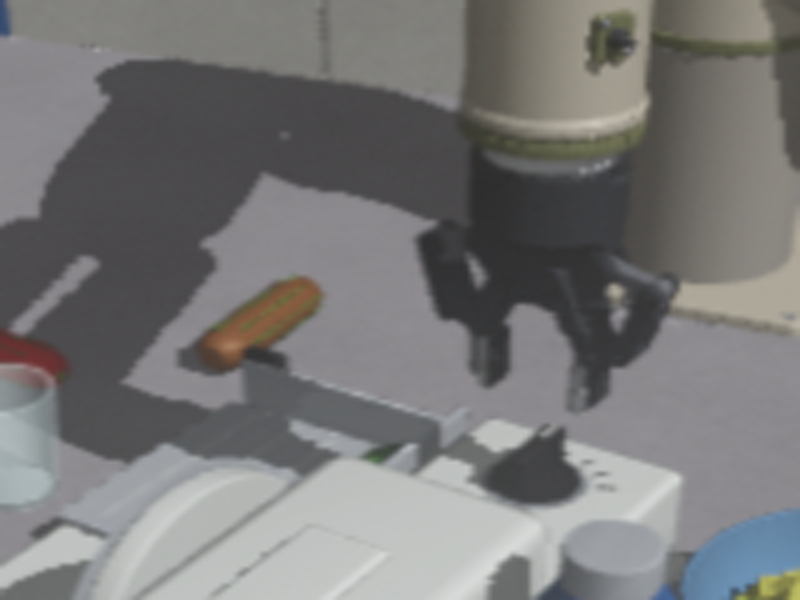

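View pics/t9c.png

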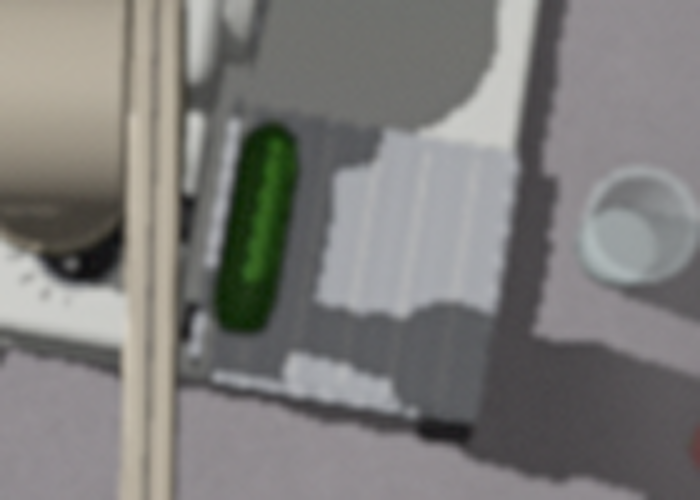

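>>> {"name": "jog_arm", "arguments": {"plan": [[[0,0,0],[0,0,0.03],0.1],[[0,0,0],[0,0,0.045],0.1],[[0,0,0],[0,0,0.059],0.1],[[0,0,0],[0,0,0.059],0.1],[[0,0,0],[0,0,0.059],-0.3],[[0,0,0],[0,0,0.059],-1],[[0,0,0],[0,0,0.059],-1],[[0,0,0],[0,0,0.059],-1],[[0,0,0],[0,0,0.059],-1],[[0,0,0],[0,0,0.059],-1]], "force": 35}}

```text
time: 13.25
tool_pos: [496.1, 49.8, 127.2]
tcp_rot: [179.9, 0.1, 170.6]
ft_force: [0.9, 5.6, 4.5]
finger_gap: 12.5
```

```bash
python3 - <<'E'
from h import *
cur=apply(load(),([0,0,0],[0,0,.059])); save(cur); s=sense(); print(cur[0],s['tool_pos'],s['ft_force'],s['wrist_torque'],s['finger_gap'])
p,d=snapshot('scene');cv2.imwrite('pics/s10c.png',cv2.resize(p[130:250,220:360],None,fx=5,fy=5,interpolation=cv2.INTER_CUBIC))
E
```

```text
[495.31288115  49.08049449 126.00408027] [496.14787599  49.78544219 127.15567203] [0.85662714 5.56560104 4.52738699] [ 0.75012083  0.04126028 -0.03649212] 12.501534983801255
```

View pics/s10c.png

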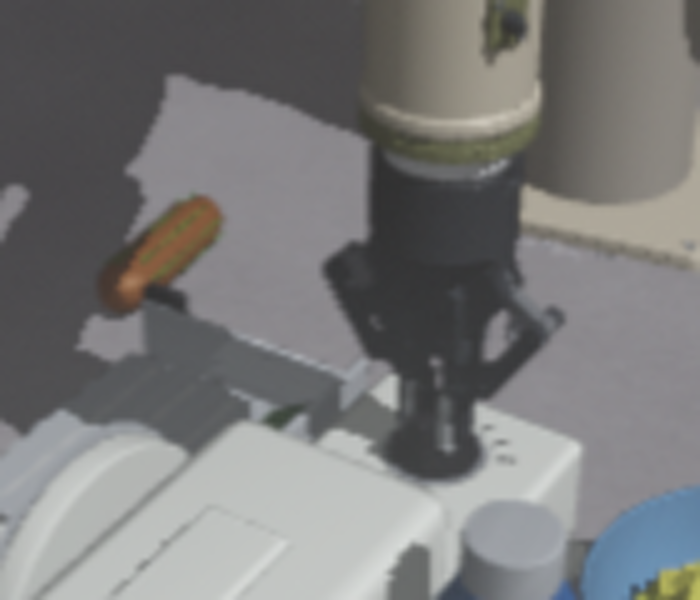

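>>> {"name": "jog_arm", "arguments": {"plan": [[[0,0,0],[0,0.0009,-0.0015],-1],[[0,0,8],[0,0.0009,-0.0015],-1],[[0,0,16],[0,0.0009,-0.0015],-1],[[0,0,24],[0,0.0009,-0.0015],-1],[[0,0,32],[0,0.0009,-0.0015],-1],[[0,0,40],[0,0.0009,-0.0015],-1],[[0,0,48],[0,0.0009,-0.0015],-1],[[0,0,56],[0,0.0009,-0.0015],-1],[[0,0,62],[0,0.0009,-0.0015],-1],[[0,0,66],[0,0.0009,-0.0015],-1],[[0,0,69],[0,0.0009,-0.0015],-1],[[0,0,69],[0,0.0009,-0.0015],-1]]}}

```text
time: 14.8
tool_pos: [495.8, 49.8, 127.2]
tcp_rot: [179.9, -0.0, 101.6]
ft_force: [5.2, 1.1, -6.5]
finger_gap: 12.4
```

```bash
python3 - <<'E'
from h import *
cur=apply(load(),([0,0,69],[0,.0009,-.0015])); save(cur); s=sense(); print(cur[0],R.from_matrix(cur[1]).as_euler('xyz',degrees=True),s['tool_pos'],s['tcp_rot'],s['ft_force'],s['wrist_torque'],s['finger_gap'])
p,d=snapshot('scene');cv2.imwrite('pics/s11c.png',cv2.resize(p[160:250,240:360],None,fx=6,fy=6,interpolation=cv2.INTER_CUBIC))
p,d=snapshot('top');cv2.imwrite('pics/t11.png',cv2.resize(p[95:265,150:375],None,fx=3.5,fy=3.5,interpolation=cv2.INTER_CUBIC));cucpos(p,d)
s=sense();print(s['tcp_rot'],s['ft_force'],s['wrist_torque'])
E
```

```text
[495.45910321  49.96750007 127.50469355] [ 1.79977982e+02 -3.33934643e-02  1.01624706e+02] [495.83763072  49.79611049 127.23147107] [ 1.79931206e+02 -2.25205953e-03  1.01588454e+02] [ 5.15042604  1.07297503 -6.46916705] [ 0.15345992 -0.79107987  0.16647814] 12.362318498377444
cuc px 286.0 210.0 433 slicer [-97.5 -20. ] size [ 33.8 124.8] ang 80.0
[ 1.79928036e+02 -3.36438909e-03  1.01629962e+02] [ 5.30570898  0.89431863 -5.97844618] [ 0.19798142 -0.70487912  0.16097658]
```

View pics/s11c.png

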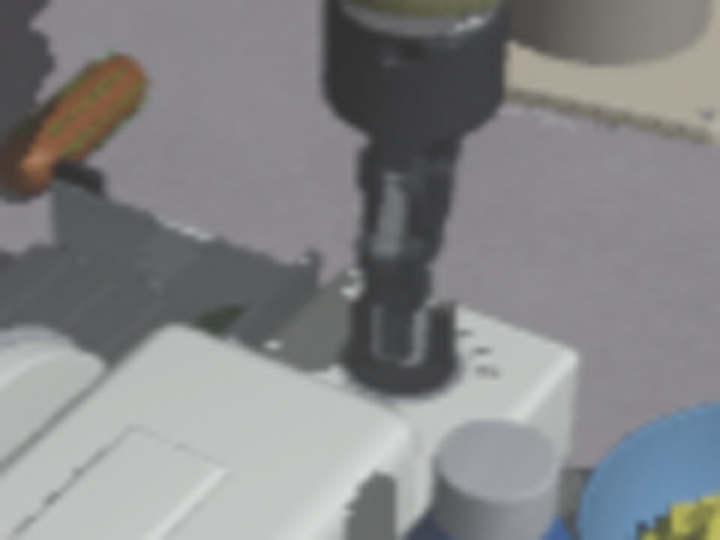

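View pics/t11.png

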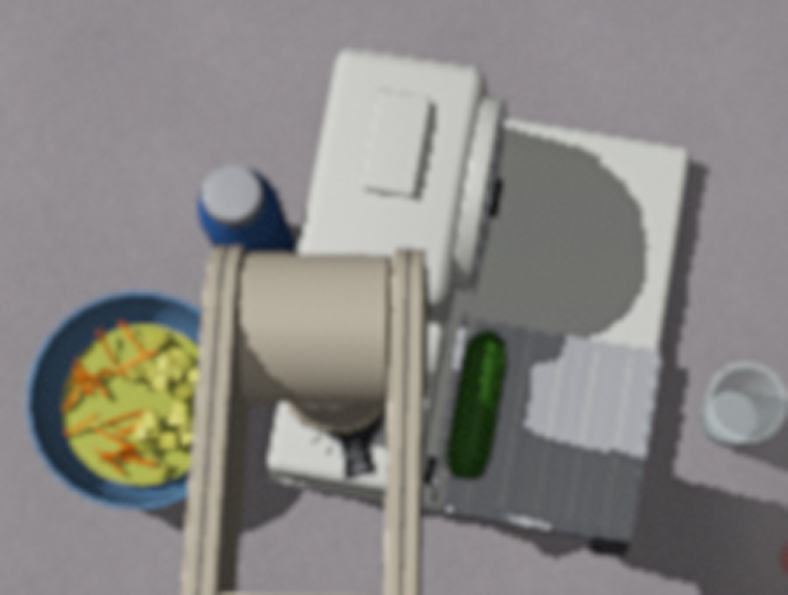

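>>> {"name": "jog_arm", "arguments": {"plan": [[[0,0,0.5],[0,0,0],-1],[[0,0,1.0],[0,0,0],-1],[[0,0,1.0],[0,0,0],-1],[[0,0,1.0],[0,0,0],-1]], "force": 50}}

```text
time: 15.4
tool_pos: [495.8, 49.8, 127.3]
tcp_rot: [179.9, -0.0, 100.6]
ft_force: [5.4, 1.7, -5.4]
finger_gap: 12.2
```

```bash
python3 - <<'E'
from h import *
for i in range(4):
    s=sense();print(s['tcp_rot'],s['ft_force'],s['wrist_torque'],s['finger_gap']); p,d=snapshot('top')
cv2.imwrite('pics/t12.png',cv2.resize(p[195:245,230:280],None,fx=12,fy=12,interpolation=cv2.INTER_CUBIC))
E
```

```text
[ 1.79930054e+02 -5.72344083e-03  1.00621929e+02] [ 5.40045639  1.68482668 -5.37542148] [ 0.20013851 -0.80610191  0.15210097] 12.159733796705648
[ 1.79931252e+02 -5.91556812e-03  1.00621722e+02] [ 5.4245837   1.55813958 -5.43315411] [ 0.13560612 -0.75871535  0.19195278] 12.06436513603172
[ 1.79927653e+02 -3.75123106e-03  1.00626354e+02] [ 5.35022938  1.38180318 -5.45054601] [ 0.14770012 -0.73386758  0.23713955] 11.826329070817836
[ 1.79932188e+02 -3.41825058e-03  1.00626851e+02] [ 4.8366762   1.09587762 -5.72554787] [ 0.17348895 -0.80587055  0.18850822] 11.921375685338338
```

View pics/t12.png

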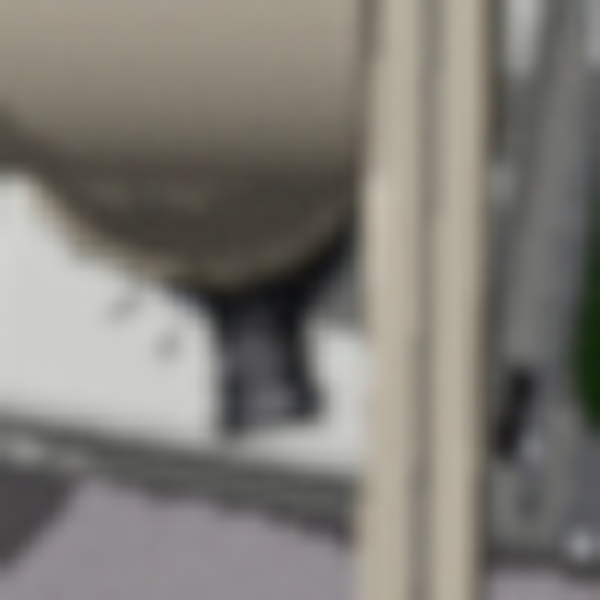

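>>> {"name": "jog_arm", "arguments": {"plan": [[[0,0,0.5],[0,0,0],-1],[[0,0,1.0],[0,0,0],-1],[[0,0,1.0],[0,0,0],-1],[[0,0,1.0],[0,0,0],-1]]}}

```text
time: 16.1
tool_pos: [495.9, 49.8, 127.3]
tcp_rot: [179.9, 0.0, 99.7]
ft_force: [5.2, 1.3, -5.8]
finger_gap: 12.3
```

```bash
python3 - <<'E'
from h import *
for i in range(4):
    s=sense();print(s['tcp_rot'][2],s['ft_force'],s['wrist_torque'],s['finger_gap']); p,d=snapshot('scene')
cv2.imwrite('pics/s13.png',cv2.resize(p[190:240,280:350],None,fx=10,fy=10,interpolation=cv2.INTER_CUBIC))
p,d=snapshot('top');cucpos(p,d);cv2.imwrite('pics/t13.png',p)
E
```

```text
99.67029593050421 [ 5.17102664  1.29267615 -5.84536835] [ 0.20208054 -0.76731167  0.77617672] 12.296772756713654
99.67055291727031 [ 4.84134954  0.68086462 -5.50372749] [ 0.18539341 -0.74819106  0.76703449] 12.138745217512724
99.67172055278101 [ 5.2158247   0.77008834 -6.03887545] [ 0.14071554 -0.79817713  0.69954416] 12.189302576184122
99.6701627055184 [ 5.32589723  0.84277556 -6.24651741] [ 0.15917658 -0.86122317  0.8043627 ] 12.03852925069736
cuc px 286.0 210.0 431 slicer [-97.4 -20.3] size [ 33.6 124.6] ang 80.8
```

View pics/s13.png

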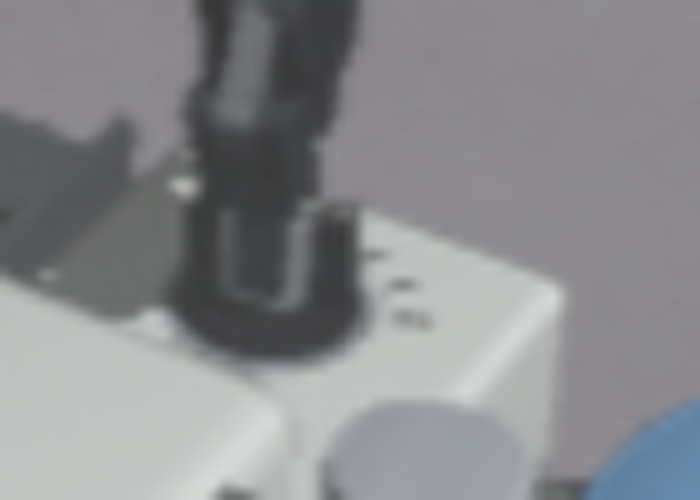

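View pics/t13.png

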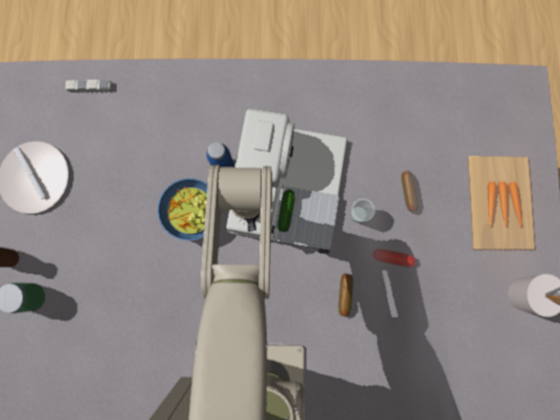

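>>> {"name": "jog_arm", "arguments": {"plan": [[[0,0,-0.7],[0,0,0],-1],[[0,0,-0.7],[0,0,0],-1],[[0,0,-0.7],[0,0,0],-1]]}}

```text
time: 16.73
tool_pos: [495.8, 49.8, 127.3]
tcp_rot: [179.9, -0.0, 100.3]
ft_force: [5.7, 1.0, -5.1]
finger_gap: 11.7
```

```bash
python3 - <<'E'
from h import *
s=sense();print(s['tcp_rot'][2],s['ft_force'],s['wrist_torque'],s['finger_gap'],s['time'])
p,d=snapshot('top');cucpos(p,d)
s=sense();print(s['tcp_rot'][2],s['ft_force'],s['wrist_torque'],s['finger_gap'],s['time'])
if 0.1<s['wrist_torque'][2]<.9: print(hand_in())
E
```

```text
100.33945257085249 [ 5.70629222  0.99479881 -5.07295535] [ 0.18635427 -0.78188627  0.31237176] 11.71993136419834 16.725
cuc px 286.0 210.0 431 slicer [-97.4 -20.3] size [ 33.6 124.6] ang 80.8
100.33827218493269 [ 4.57517216  1.29732432 -5.78463565] [ 0.20854532 -0.77786424  0.29204194] 11.713019549151669 16.775
the job is handed in; nothing more can be done
None
```

The job is done and handed in at 16.8 s: the cucumber lies straight along the gauge plate, and the arm is holding the dial at the third position against its spring. No verdict came back.

- **Cucumber:** I rolled it across the bed with two fingertips pushing from the side. On the way its skew grew from about 11° to about 17°, so I straightened it by pushing the far end. Its axis now measures 20.3 mm out from the plate (20 mm is touching). It reads 80.8°, which puts it within about 0.5° of parallel to the plate. Its blade-side end is at about slicer x -32 mm, against -15 mm where the blade edge begins. I confirmed contact by a light push of about 5.6 N against the plate. How purely it rolled was not measured.
- **Dial:** I gripped the bar at 50 N and turned it clockwise until the wrist torque jumped to 0.77 N m, which marked the end stop. I then eased back 0.7°. Tool rotation puts the dial at about 70°, against 67.6° for the third click. The last torque reading, about 0.3 N m, is still at or very near the stop. The dial's angle was not measured directly.
- **Bystanders:** The bowl, tumbler and flask look unmoved in the last top view, compared by eye. The arm stayed clear of the blade.
- **Small side load:** The grip on the dial still carries about 5 N sideways and 6 N vertically, well under the limits.

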